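Hold the syringe pump's barrel clamp open for loading

ROBOT

A 7-joint arm with a two-finger parallel gripper is mounted at the origin on a cart in front of the work surface, level with it; the furniture and walls round the work are solid. World frame = base frame: x ahead of the robot, y to its left, z up, the work surface at z = 0. Lengths are in m, angles in rad, forces in N, time in s.
With the tool pointing down it reaches from about 0.425 to 0.875 m from the base axis. Payload 4.7 kg.
Tool frame: the origin (TCP) lies on the mounting face of the last link; the fingertips stand 182 mm ahead of it and the grasp point (between the pads) lies 164 mm ahead of it; z points along the fingers, y is the direction in which the jaws open and shut (so a half turn about z gives the same grasp; the last joint's range is limited). The gripper opens to 87 mm and grips with 3 to 60 N. Pads are 19 mm wide; open, the fingers measure 117 mm over their backs; the gripper's body (75 mm by 190 mm) begins 51 mm behind the grasp point.
Start: joints at [1.136, 0.321, -0.07, 1.45, 0.023, 1.371, -0.057], TCP at [0.282, -0.586, 0.405] pointing down, gripper open.
Joint ranges: [-2.86, 2.86], [-0.3, 2.09], [-1.38, 1.24], [0.06, 2.45], [-1.56, 4.7], [0.09, 2.05], [-2.69, 2.69]. Speed limits (rad/s): [2.57, 2.57, 3.14, 3.14, 3.14, 3.14, 3.14].

INTERFACE

Orientations are given as a rotation vector (axis times angle).
In Python, from bench import ctrl gives the robot as it stands. The module is installed in compiled form; this text tells all that it offers.
- The arm moves only by the tool play_rows, never from a script. Its argument "targets" is text: rows parted by semicolons, each of 7 numbers parted by spaces: the shift along the tool's x, y, z in cm, then the turn, a rotation vector about the tool's x, y, z in rad, then the opening, from -1 (shut) to 1 (fully open). In form: x y z ax ay az grip; .... A call has 1 to 20 rows; each row shifts and turns the pose as measured when the row begins, along the tool's axes as they then stand; what a row does not reach is not made up. A row lasts 1/8 s, in which the tool goes at most 62.5 mm and 10.7 degrees, less where a joint would pass 70% of its speed; a pose out of reach is approached as far as the arm can. A call is refused whole if a number of a shift passes 6.25 or a number of a turn 0.188, either way. A call with a gripper value outside its range is refused whole. The fingers move at their own pace and stop on an object; "newtons" is the grip in N (left out, the last holds). Time passes only in rows, so rows that do not move let the fingers close. It gives the time, the measured TCP pose, the force and the opening at its end, in the units of the state.
- ctrl.get_state(): the state, without advancing time (a new reading comes with each control period).
- ctrl.get_image(name): name is "scene" or "top" or "wrist"; returns a dict with "pixels" (480x640x3 uint8, blue, green, red), "depth" (480x640 float32, m along the optical axis (not along the pixel's ray), 0 where there is no reading), "intrinsics" (3x3 intrinsics, pixels), "k1" (the pictures are not rectified: a ray, as slopes to the right and down, at radius r is drawn at 1 + k1 r^2 times it, then the intrinsics apply), "R" (3x3) and "t" (3): a world point X has camera coordinates R X + t. Camera axes: x right, y down, z forward; pixel columns grow to the right and rows downward; lengths in m; the calibration is good to about 2 mm. A picture is of the moment at which its call begins.
- ctrl.close_job(): hands the job in, once; it reports no verdict.
The state is a dict: "time": time; "joint_positions": joint angles; "qd": joint speeds; "joint_torque": joint torques, N m; "position": TCP position; "tool_rot": TCP orientation; "ft_force": force on the tool from outside, world axes, zero at the start; "torque": the same for the moment, N m; "grip_width": opening from 0.0 (shut) to 1.0 (fully open).
Only numpy, scipy, OpenCV 4.12 (cv2) and the standard library are available. Lean on these libraries where they do the work, as an engineer would, in place of code of your own. Each camera call takes 0.05 s, during which the arm holds its last target.

TASK

Get the syringe pump ready so that I can lay the waiting syringe in. First fold its clear front cover all the way down, then slide the plunger driver out to the right as far as it goes, and then pull the sprung barrel clamp out until its pointer stands at the long line of the size scale and finish while still holding it there - the clamp springs shut if you let go. Leave the syringe on the desk where it lies.

Things in the scene. Friction and masses are not known exactly. Their poses are not given: they have to be found in the camera images.
- pump: (all sizes here in mm) syringe pump, white box with a console behind and a flat deck in front, about 172 deep x 312 wide x 106 high (deck top 60 high; a thin carry handle at the back reaches 134 high); fixed on the desk, stands anywhere, turned by up to about 0.3 rad. Origin: centre of its underside. Axes: x from its front (towards the robot) to its back, y to the left as seen from the front, z up. The console's front face is at x = -1; the deck runs from there to x = -85
- cover (a joint): clear cover with a white frame before the deck, hinged along its lower edge; rad, 0 = shut (upright), grows as it folds out and down towards the robot, 1.6 = all the way down at its stop (nearly level). Stiffish hinge: stays put when nearly shut, drops the rest by itself beyond about 0.4 rad
- cover_hinge (a point): middle of the cover's hinge line (which runs along the pump's y), 88 in front of the pump's centre, 25 above the desk; its axes turn with the cover: z along the panel from hinge to top edge, x towards the pump when shut
- cover_rib (a point): centre of the upright finger rib on the top edge of the cover: 10 thick (cover's x), 70 long (y), rising 15 above the lip it stands on; 99 from the hinge along the panel and 5 behind the panel's plane. The lip, 5 thick, reaches 24 behind the rib's centre; when shut it lies over the clamp's grip and the front of the driver
- driver (a joint): plunger driver, a white block on rails on the right half of the deck; m, 0 = innermost, grows as it slides to the right (the pump's -y), 0.075 = its outer stop; slides with about 2.5 N drag and stays where it is left
- driver_grip (a point): point on the driver's axis, 90 above the desk; the block is 50 deep (pump's x) x 24 wide (y), its top 17 above this point (top 107 above the desk), on a foot 56 x 28 that ends 83 above the desk; free on both sides in y; the deck is 30 below this point. An end block beyond its stop is 76 high
- clamp (a joint): spring-return barrel clamp on the left half of the deck; m, 0 = home, grows as it is pulled straight out of the console towards the pump's front (pump's -x), end stop 0.040; the pointer stands at the long line at 0.028. The spring pulls it home with 5 N at 0 and about 8 N at the line
- clamp_grip (a point): the clamp's upright grip, grey block 14 thick (pump's x) x 30 wide (y) x 42 high, this point is its centre, 85 above the desk, axes as the pump's; a rod 8 thick joins it from behind, 72 above the desk, and the front of the clamp's jaw (top 94 above the desk) stands 46 behind the grip's centre and moves with it. Free on both sides in y and in front once the cover is down
- clamp_pointer (a point): tip of the clamp's small dark pointer, which rides over the size scale beside the clamp; moves with the clamp
- size_line (a point): right end of the long dark line (23 long, along the pump's y) of the size scale on the deck: the outermost of three lines, the other two are short. Pointer and line are level when their places along the pump's x agree
- syringe: capped 20 ml syringe lying loose on the desk to the right of the pump, 169 long, 36 wide over its flange, 22 high; origin under the middle of the barrel, x along it towards the cap; to be left alone

How it is judged:
By the outcome, as a careful person would: the job done as asked, in the order asked, and still so for the second after the job is handed in, while the arm keeps its last pose, push and grip.
It also fails if it takes over 58 s, if anything falls off the work surface, if the arm or the gripper's body presses on something with over 40 N, if the wrist force passes 120 N, or if a joint passes its speed limit or range.

## Working session

There is one attempt and no reset: what is moved stays moved. The work goes in short steps, Python scripts to look and compute and a tool call to move; the robot and the scene stay as the last step left them, time stands still between calls to the robot, and variables do not carry over. Pictures are saved under pics/ and viewed, and the job is handed in when it is done.

Besides the shell and the picture viewer there is one more tool, called after "Emit:" as a command line: name --argument value ..., lists and objects as JSON in quotes. play_rows: Moves the arm, as the interface text tells. Its arguments: {"type":"object","properties":{"targets":{"type":"string"},"newtons":{"type":"number"}},"required":["targets"]}

```bash
mkdir -p pics; cat > h.py <<'E'
import numpy as np, cv2
from scipy.spatial.transform import Rotation as Ro
from bench import ctrl
def grab(n,f=None):
    d=ctrl.get_image(n)
    if f: cv2.imwrite('pics/'+f,d['pixels'])
    return d
def ray(d,u,v):
    K=np.array(d['intrinsics']);p=np.array([[[u,v]]],float)
    return np.append(cv2.undistortPoints(p,K,np.array([d['k1'],0,0,0,0.]))[0,0],1)
def P(d,u,v,z=None):
    R=np.array(d['R']);t=np.array(d['t']);r=R.T@ray(d,u,v);c=-R.T@t
    if z is None:
        dep=d['depth'][int(round(v)),int(round(u))]; return c+r*dep
    return c+r*(z-c[2])/r[2]
def proj(d,X):
    rv=cv2.Rodrigues(np.array(d['R'],float))[0]
    return cv2.projectPoints(np.array(X,float).reshape(-1,3),rv,np.array(d['t'],float),np.array(d['intrinsics'],float),np.array([d['k1'],0,0,0,0.]))[0].reshape(-1,2)
E
python3 - <<'E'
from h import *
import pickle
for n in ['scene','top','wrist']:
    d=grab(n,n+'0.png');pickle.dump(d,open(n+'0.pkl','wb'))
    print(n,d['k1'],np.round(-np.array(d['R']).T@d['t'],3),np.array(d['intrinsics'])[0])
print(ctrl.get_state())
E
```

```text
scene 0.00977717739056857 [ 1.261 -0.233  0.918] [536.29749242   0.         319.15460613]
top -0.1461618867073715 [ 0.306 -0.144  1.296] [588.46706453   0.         327.84032898]
wrist -0.10602226676820198 [ 0.354 -0.551  0.383] [429.95428531   0.         323.0428016 ]
{'time': 0.15, 'joint_positions': array([ 1.13608077,  0.32162412, -0.07005371,  1.45134797,  0.02263504,
        1.37076976, -0.05689714]), 'qd': array([ 1.32498134e-03, -1.84320420e-03,  3.40497636e-05, -3.80884978e-03,
       -5.51295419e-05, -4.58815687e-04,  2.38681285e-03]), 'joint_torque': array([ 3.62072024e-04, -4.91797721e+01, -4.04124577e-01, -3.12878144e+01,
       -6.37923181e-02,  4.04666970e-02,  1.07466517e-04]), 'position': array([ 0.28192614, -0.58552561,  0.40395442]), 'tool_rot': array([-3.06155552e+00, -6.98812818e-01,  6.68638532e-04]), 'ft_force': array([ 0.29979439,  0.64856485, -0.52068363]), 'torque': array([ 0.04721227, -0.04022874, -0.01434902]), 'grip_width': 1.0032553065993235}
```

View pics/scene0.png

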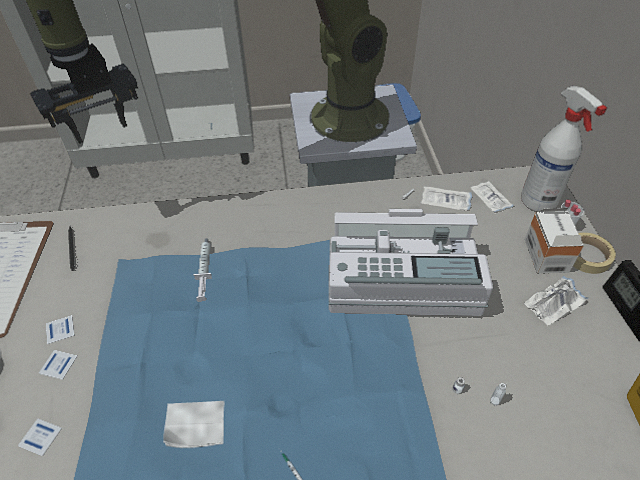

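View pics/top0.png

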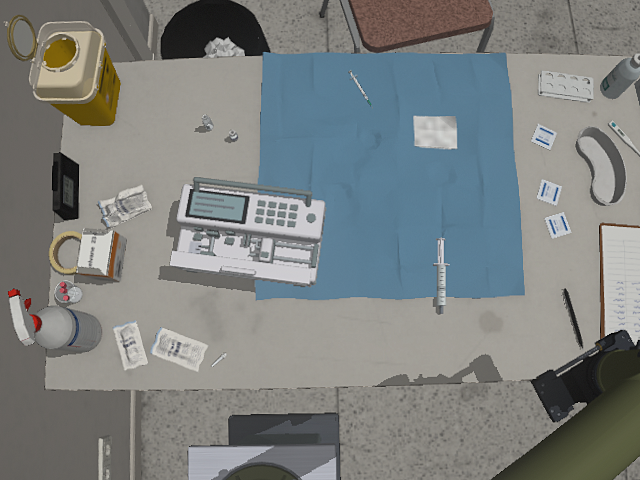

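View pics/wrist0.png

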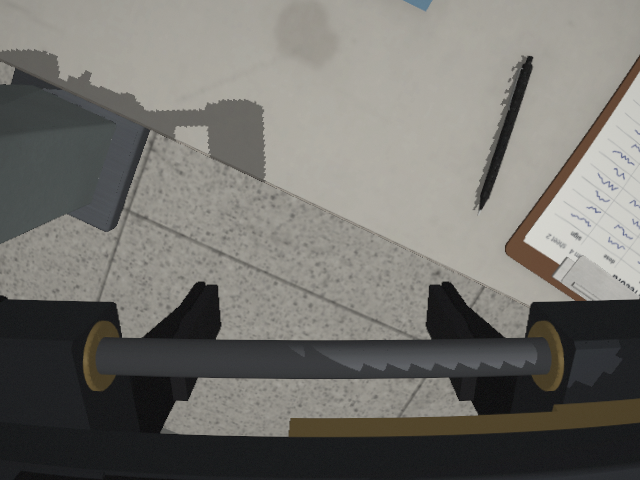

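The scene and top views show the pump, in top at about (250, 230), with the cover shut towards the robot. The syringe is at about (440, 275). Next I'll zoom in on the pump.

```bash
python3 - <<'E'
from h import *
import pickle
d=pickle.load(open('top0.pkl','rb'))
cv2.imwrite('pics/top0z.png',cv2.resize(d['pixels'][165:300,155:340],None,fx=4.3,fy=4.3,interpolation=cv2.INTER_CUBIC))
s=pickle.load(open('scene0.pkl','rb'))
cv2.imwrite('pics/scene0z.png',cv2.resize(s['pixels'][200:325,320:500],None,fx=4.4,fy=4.4,interpolation=cv2.INTER_CUBIC))
# depth point cloud fit of console top
H,W=480,640
pts=[];
for v in range(165,300):
    for u in range(155,340):
        if d['depth'][v,u]>0: pts.append(np.append(P(d,u,v),[u,v]))
pts=np.array(pts)
print(np.histogram(pts[:,2],bins=np.arange(-.01,.15,.01)))
m=(pts[:,2]>.100)&(pts[:,2]<.112)
q=pts[m]; print(len(q), q[:,:3].min(0),q[:,:3].max(0))
r=cv2.minAreaRect(q[:,:2].astype(np.float32)*1000);print(r,cv2.boxPoints(r))
E
```

```text
(array([5351, 6288,   64,   37,   96,  100, 1593, 1318,  620,  299,  449,
       5213, 2352,  487,  587]), array([-0.01,  0.  ,  0.01,  0.02,  0.03,  0.04,  0.05,  0.06,  0.07,
        0.08,  0.09,  0.1 ,  0.11,  0.12,  0.13,  0.14]))
5651 [ 0.48578703 -0.1485182   0.10000111] [0.70623978 0.1714132  0.11199905]
((595.60205078125, 15.459259033203125), (307.6633605957031, 181.94580078125), 81.082763671875) [[ 481.8836   -122.411606]
 [ 661.6303   -150.61458 ]
 [ 709.3205    153.33012 ]
 [ 529.5738    181.5331  ]]
```

View pics/top0z.png

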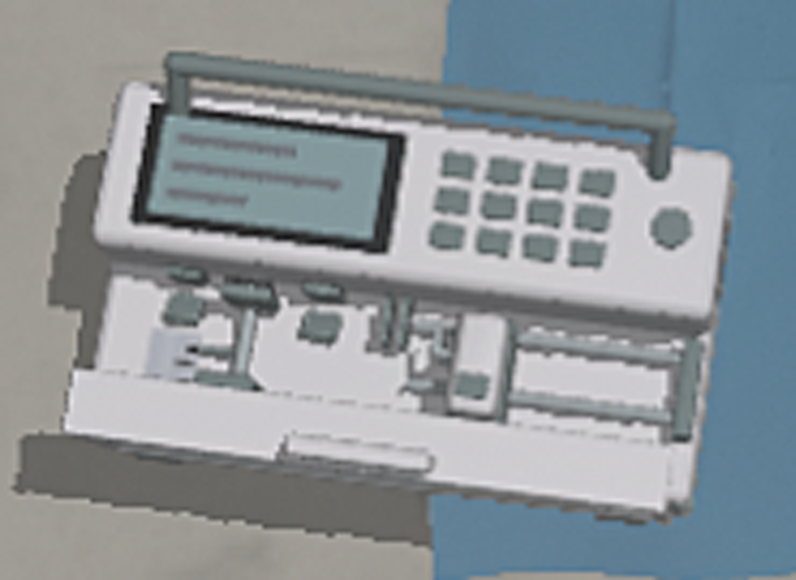

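View pics/scene0z.png

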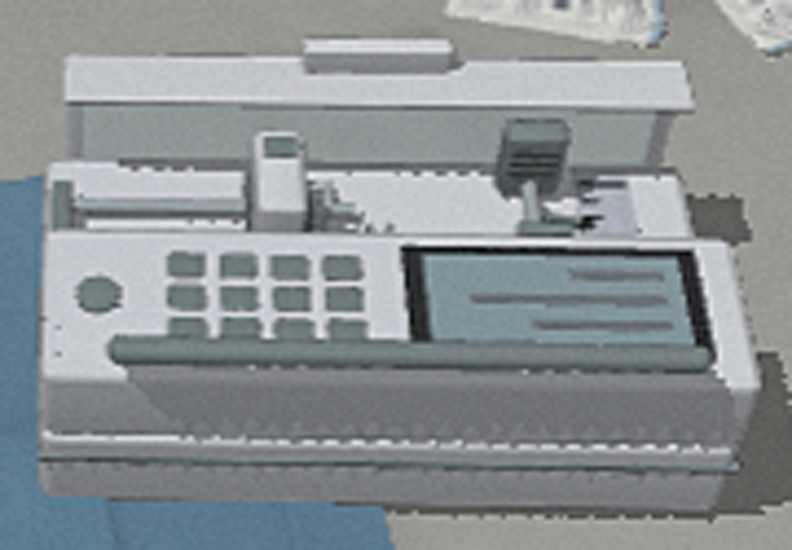

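```bash
python3 - <<'E'
from h import *
import pickle
from scipy.optimize import least_squares
d=pickle.load(open('top0.pkl','rb'))
pts=np.array([np.append(P(d,u,v),[u,v]) for v in range(165,300) for u in range(155,340) if d['depth'][v,u]>0])
yaw=-.155;R=np.array([[np.cos(yaw),-np.sin(yaw)],[np.sin(yaw),np.cos(yaw)]])
l=pts[:,:2]@R   # local unshifted
m=(pts[:,2]>.1025)&(pts[:,2]<.1095)
print(np.histogram(l[m,0],bins=np.arange(.44,.72,.005)))
for nm,m in [('con',(abs(pts[:,2]-.106)<.004)&(l[:,0]>.57)),('lip',(abs(pts[:,2]-.1165)<.0045)&(l[:,0]<.545)),('rib',(pts[:,2]>.127)&(l[:,0]<.53))]:
    q=l[m];
    if len(q)==0: print(nm,0);continue
    print(nm,len(q),np.median(pts[m,2]),np.percentile(q,[.5,2,50,98,99.5],axis=0).round(4).T)
    r=cv2.minAreaRect(pts[m,:2].astype(np.float32)*1000);print(r)
    # slope of edges: front/back edge by bins
    a=[]
    for y in np.arange(q[:,1].min()+.02,q[:,1].max()-.02,.01):
        s=q[abs(q[:,1]-y)<.005]; a.append([y,s[:,0].min(),s[:,0].max()])
    a=np.array(a)
    if len(a)>4: print(np.polyfit(a[:,0],a[:,1],1),np.polyfit(a[:,0],a[:,2],1))
E
```

```text
(array([  0,   0,   0,   0,   0,   0,   0,   0,   0,   0,   0,   3,   1,
         0,   1,   1,   0,  10,  37,  23,  19,  21,  21,  25,  22,  22,
        23,  17,   1,   0, 107, 262, 288, 283, 264, 264, 247, 281, 233,
       264, 247, 262, 241, 245, 258, 237, 198,  20,   0,   0,   0,   0,
         0,   0,   0]), array([0.44 , 0.445, 0.45 , 0.455, 0.46 , 0.465, 0.47 , 0.475, 0.48 ,
       0.485, 0.49 , 0.495, 0.5  , 0.505, 0.51 , 0.515, 0.52 , 0.525,
       0.53 , 0.535, 0.54 , 0.545, 0.55 , 0.555, 0.56 , 0.565, 0.57 ,
       0.575, 0.58 , 0.585, 0.59 , 0.595, 0.6  , 0.605, 0.61 , 0.615,
       0.62 , 0.625, 0.63 , 0.635, 0.64 , 0.645, 0.65 , 0.655, 0.66 ,
       0.665, 0.67 , 0.675, 0.68 , 0.685, 0.69 , 0.695, 0.7  , 0.705,
       0.71 , 0.715]))
con 4576 0.10599787022949425 [[ 0.5743  0.5933  0.632   0.6729  0.675 ]
 [-0.0435 -0.039   0.0995  0.2531  0.2582]]
((632.6329956054688, 9.573883056640625), (307.20526123046875, 106.54339599609375), 80.82953643798828)
[0.01820838 0.58819703] [-0.01022067  0.67569706]
lip 1873 0.11669202969274539 [[ 0.4947  0.4951  0.5118  0.5261  0.5268]
 [-0.0362 -0.0324  0.1043  0.2485  0.252 ]]
((529.6200561523438, 26.668807983398438), (290.99090576171875, 49.69931411743164), 81.01175689697266)
[-3.35049009e-06  4.94869612e-01] [-0.00329113  0.5273986 ]
rib 158 0.13091745620021045 [[0.4959 0.4964 0.5014 0.5063 0.5065]
 [0.0725 0.0735 0.1059 0.1396 0.1405]]
((511.5871276855469, 28.11385726928711), (69.27116394042969, 10.654402732849121), 80.71143341064453)
```

```bash
cat >> h.py <<'E'
YAW=-.157
def go(tgt,yaw=YAW):
    "print remaining tool-frame shift (cm) & turn to bring TCP to tgt, tool x along yaw"
    s=ctrl.get_state();R=Ro.from_rotvec(s['tool_rot'])
    T=Ro.from_matrix(np.array([[np.cos(yaw),np.sin(yaw),0],[np.sin(yaw),-np.cos(yaw),0],[0,0,-1]]))
    print('t',round(s['time'],2),'pos',s['position'].round(4),'F',s['ft_force'].round(1),'w',round(s['grip_width'],3))
    print(' turn(tool)',(R.inv()*T).as_rotvec().round(4),' shift now axes',(100*R.inv().apply(np.array(tgt)-s['position'])).round(2),' after-turn axes',(100*T.inv().apply(np.array(tgt)-s['position'])).round(2))
E
python3 - <<'E'
from h import *
import pickle
s=pickle.load(open('scene0.pkl','rb'));t=pickle.load(open('top0.pkl','rb'))
print(proj(s,[.5116,.0281,.1315]),proj(t,[.5116,.0281,.1315]))
go([.5327,.0243,.404])
E
```

```text
[[404.9183451  210.07128269]] [[238.06407879 269.87555501]]
t 0.15 pos [ 0.2819 -0.5855  0.404 ] F [ 0.3  0.6 -0.5] w 1.003
 turn(tool) [-1.300e-03  5.000e-04  6.058e-01]  shift now axes [ 49.05 -44.06   0.05]  after-turn axes [ 15.23 -64.15  -0.  ]
```

Emit:
play_rows --targets "0 0 0 0 0 0.1515 -1; 0 0 0 0 0 0.1515 -1; 0 0 0 0 0 0.1515 -1; 0 0 0 0 0 0.1515 -1; 1.27 -5.35 0 0 0 0 -1; 1.27 -5.35 0 0 0 0 -1; 1.27 -5.35 0 0 0 0 -1; 1.27 -5.35 0 0 0 0 -1; 1.27 -5.35 0 0 0 0 -1; 1.27 -5.35 0 0 0 0 -1; 1.27 -5.35 0 0 0 0 -1; 1.27 -5.35 0 0 0 0 -1; 1.27 -5.35 0 0 0 0 -1; 1.27 -5.35 0 0 0 0 -1"

```text
time: 1.9
position: [0.5058, -0.0702, 0.4]
tool_rot: [-3.124, 0.296, 0.008]
ft_force: [0.3, -1.5, -0.7]
grip_width: 0.004
```

```bash
python3 - <<'E'
from h import *
go([.5327,.0243,.404])
E
```

```text
t 1.9 pos [ 0.5058 -0.0702  0.4   ] F [ 0.3 -1.5 -0.7] w 0.004
 turn(tool) [-0.0029  0.0055 -0.0316]  shift now axes [ 0.87 -9.78 -0.38]  after-turn axes [ 1.18 -9.75 -0.4 ]
```

Emit:
play_rows --targets "0.45 -4.9 -0.2 0 0 -0.03 -1; 0.6 -4.9 -0.2 0 0 0 -1; 0 0 0 0 0 0 -1"

```text
time: 2.28
position: [0.5337, 0.0332, 0.404]
tool_rot: [-3.127, 0.233, 0.008]
ft_force: [0.8, 0.5, -0.5]
grip_width: 0.006
```

```bash
python3 - <<'E'
from h import *
go([.5327,.0243,.304])
grab('wrist','w1.png')
E
```

```text
t 2.27 pos [0.5337 0.0332 0.404 ] F [ 0.8  0.5 -0.5] w 0.006
 turn(tool) [-0.0055  0.0058  0.0082]  shift now axes [ 0.09  0.95 10.  ]  after-turn axes [ 0.04  0.89 10.  ]
```

View pics/w1.png

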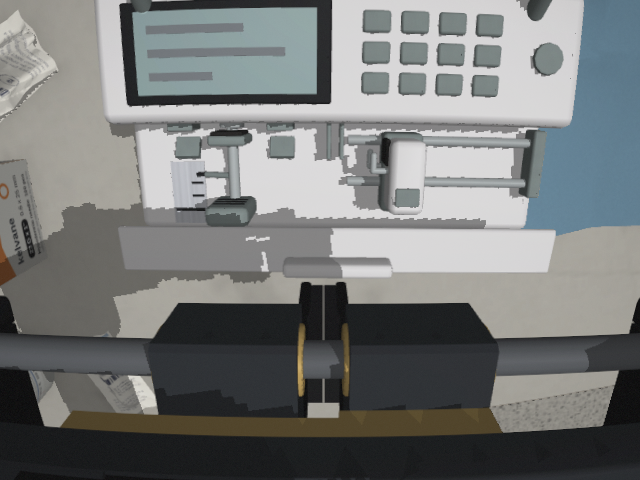

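The wrist view shows the rib at (337, 268), the clamp grip at (232, 210) and the driver at (403, 175), with the closed fingers at (323, 300). Next I descend behind the rib.

Emit:
play_rows --targets "0 0.3 4 0 0 0 -1; 0.05 0.3 3.5 0 0 0 -1; 0 0.2 1.5 -0.005 0.005 0 -1; 0 0 0 0 0 0 -1"

```text
time: 2.82
position: [0.5321, 0.0167, 0.3116]
tool_rot: [3.126, -0.251, -0.0]
ft_force: [-0.7, 0.0, 0.6]
grip_width: 0.008
```

```bash
python3 - <<'E'
from h import *
go([.5327,.0243,.304])
grab('wrist','w2.png')
E
```

```text
t 2.83 pos [0.5321 0.0167 0.3116] F [-0.7  0.   0.6] w 0.008
 turn(tool) [ 0.0053 -0.0001 -0.0034]  shift now axes [-0.06 -0.77  0.76]  after-turn axes [-0.06 -0.76  0.76]
```

View pics/w2.png

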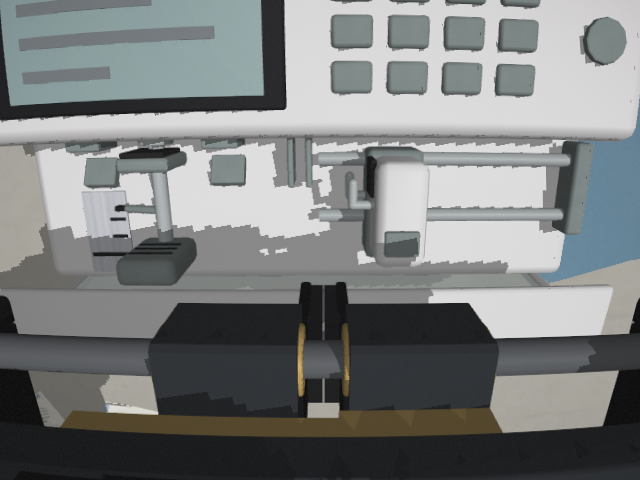

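The fingertips are at (323, 290), just inside the lip's rear edge and behind the rib.

Emit:
play_rows --targets "0 -0.4 0.55 0 0 0 -1; 0 -0.2 0.2 0 0 0 -1; -1 0 0 0 0 0 -1; -1.2 0 0 0 0 0 -1"

```text
time: 3.38
position: [0.5123, 0.0271, 0.3075]
tool_rot: [3.127, -0.251, 0.011]
ft_force: [0.7, -0.1, -0.4]
grip_width: 0.006
```

```bash
python3 - <<'E'
from h import *
go([.5327,.0243,.304])
grab('wrist','w3.png')
E
```

```text
t 3.38 pos [0.5123 0.0271 0.3075] F [ 0.7 -0.1 -0.4] w 0.006
 turn(tool) [ 0.004  -0.0071 -0.0034]  shift now axes [ 2.05 -0.05  0.37]  after-turn axes [ 2.06 -0.04  0.35]
```

View pics/w3.png

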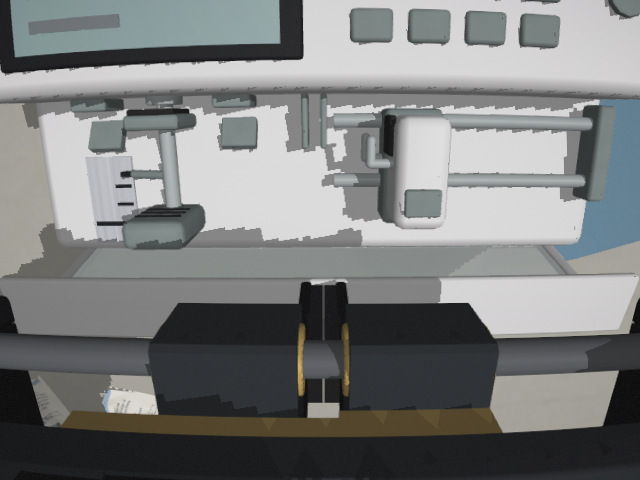

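The cover is already tilting out, with its lip now at row 280. I'll keep pulling.

Emit:
play_rows --targets "-1.2 0 0.3 0 -0.005 0 -1; -1.2 0 0.1 0 0 0 -1; -1.2 0 0 0 0 0 -1; -1.2 0 0 0 0 0 -1; 0 0 0 0 0 0 -1"

```text
time: 4.05
position: [0.459, 0.0359, 0.3032]
tool_rot: [3.126, -0.25, -0.0]
ft_force: [0.5, 0.2, -0.9]
grip_width: 0.004
```

```bash
python3 - <<'E'
from h import *
go([.5327,.0243,.304])
grab('scene','s4.png')
grab('top','t4.png')
a=cv2.imread('pics/s4.png')[150:330,300:520]; b=cv2.imread('pics/t4.png')[150:330,130:350]
cv2.imwrite('pics/c4.png',cv2.resize(np.hstack([a,b]),None,fx=1.8,fy=1.8))
E
```

```text
t 4.05 pos [0.459  0.0359 0.3032] F [ 0.5  0.2 -0.9] w 0.004
 turn(tool) [ 0.0059 -0.0003 -0.0024]  shift now axes [ 7.46 -0.03 -0.08]  after-turn axes [ 7.46 -0.01 -0.08]
```

View pics/c4.png

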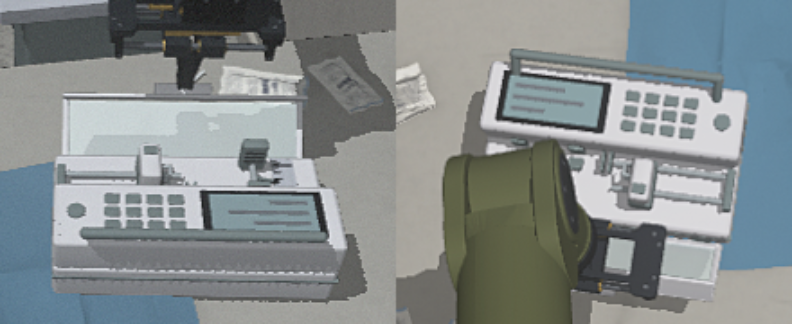

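Emit:
play_rows --targets "1 0 2 0 0 0 -1; 2 2 -4 0 0 0 -0.5; 2 4 -4 0 0 0 0; 2 4 -1 0 0 0 0; 0 0 0 0 0 0 0"

```text
time: 4.78
position: [0.5167, -0.0776, 0.376]
tool_rot: [3.127, -0.249, 0.004]
ft_force: [0.1, 1.0, -0.1]
grip_width: 0.373
```

```bash
python3 - <<'E'
from h import *
import pickle
go([.5327,.0243,.304])
for n in ['scene','top','wrist']:
    d=grab(n,n+'5.png');pickle.dump(d,open(n+'5.pkl','wb'))
a=cv2.imread('pics/scene5.png')[150:330,300:520]; b=cv2.imread('pics/top5.png')[150:330,130:350]
cv2.imwrite('pics/c5.png',cv2.resize(np.hstack([a,b]),None,fx=1.8,fy=1.8))
E
```

```text
t 4.78 pos [ 0.5167 -0.0776  0.376 ] F [ 0.1  1.  -0.1] w 0.373
 turn(tool) [ 0.0047 -0.0029 -0.0016]  shift now axes [ -0.05 -10.35   7.15]  after-turn axes [ -0.02 -10.32   7.2 ]
```

View pics/c5.png

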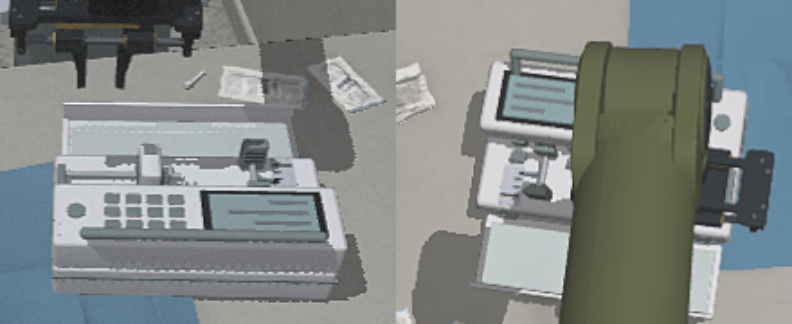

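View pics/wrist5.png

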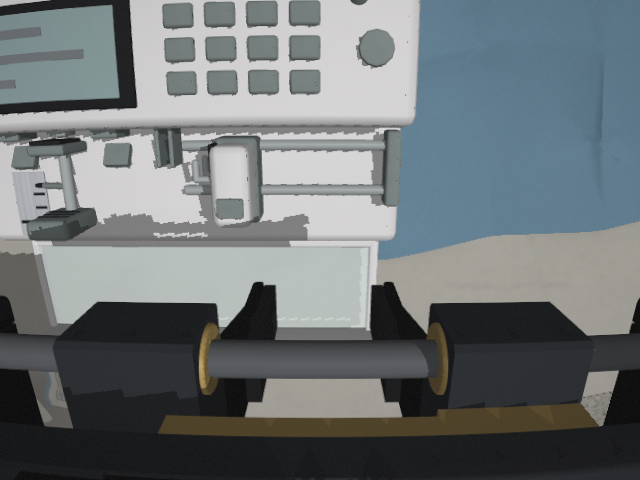

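Both views show the cover down. Next I check its angle from depth and locate the driver and clamp.

```bash
python3 - <<'E'
from h import *
import pickle
w=pickle.load(open('wrist5.pkl','rb'));s=pickle.load(open('scene5.pkl','rb'));t=pickle.load(open('top5.pkl','rb'))
def cloud(d,u0,u1,v0,v1):
    return np.array([np.append(P(d,u,v),[u,v]) for v in range(v0,v1) for u in range(u0,u1) if d['depth'][v,u]>0])
R=np.array([[np.cos(YAW),-np.sin(YAW)],[np.sin(YAW),np.cos(YAW)]])
for nm,d,box in [('w',w,(20,420,100,330)),('t',t,(130,300,170,340)),('s',s,(320,480,195,260))]:
    c=cloud(d,*box); l=c[:,:2]@R
    for f,m in [('cover',(l[:,0]<.50)&(l[:,0]>.38)&(c[:,2]>.012)&(c[:,2]<.08)),
                ('driver',(abs(c[:,2]-.107)<.004)&(l[:,0]<.583)&(l[:,0]>.5)&(l[:,1]<.12)),
                ('clamp',(abs(c[:,2]-.106)<.004)&(l[:,0]<.56)&(l[:,0]>.49)&(l[:,1]>.12)),
                ('jaw',(abs(c[:,2]-.094)<.004)&(l[:,0]<.60)&(l[:,0]>.53)&(l[:,1]>.12)),
                ('deck',(abs(c[:,2]-.06)<.003)&(l[:,0]<.63)&(l[:,0]>.47)),
                ('endbl',(abs(c[:,2]-.076)<.004)&(l[:,0]<.60)&(l[:,0]>.48)&(l[:,1]<.03)),
                ('console',(abs(c[:,2]-.106)<.003)&(l[:,0]>.583))]:
        q=l[m]
        if len(q)<10: print(nm,f,len(q)); continue
        print(nm,f,len(q),'z',np.percentile(c[m,2],[5,50,95]).round(4),'x',np.percentile(q[:,0],[1,50,99]).round(4),'y',np.percentile(q[:,1],[1,50,99]).round(4), 'dz/dx',np.polyfit(q[:,0],c[m,2],1)[0].round(3))
E
```

```text
w cover 23948 z [0.0241 0.0258 0.0277] x [0.4155 0.4653 0.4961] y [-0.0326  0.0942  0.2508] dz/dx 0.035
w driver 2939 z [0.1039 0.106  0.1085] x [0.531  0.5551 0.5778] y [0.0518 0.0621 0.0735] dz/dx -0.029
w clamp 846 z [0.1027 0.1053 0.1066] x [0.521  0.5278 0.5338] y [0.1688 0.1818 0.1969] dz/dx -0.08
w jaw 714 z [0.0908 0.0933 0.0968] x [0.531  0.5768 0.5829] y [0.1689 0.1812 0.1952] dz/dx -0.038
w deck 26806 z [0.0584 0.0597 0.0611] x [0.5078 0.5423 0.5865] y [-0.0381  0.0935  0.229 ] dz/dx 0.004
w endbl 1255 z [0.0724 0.0754 0.0766] x [0.5373 0.5625 0.5856] y [-0.043  -0.0374  0.0214] dz/dx -0.001
w console 9861 z [0.1036 0.1055 0.1079] x [0.5909 0.5982 0.6063] y [-0.041   0.0726  0.1856] dz/dx 0.188
t cover 2192 z [0.0202 0.025  0.048 ] x [0.4112 0.4546 0.4989] y [-0.0199  0.1934  0.2531] dz/dx -0.085
t driver 0
t clamp 75 z [0.1025 0.1054 0.1085] x [0.5223 0.528  0.5353] y [0.1695 0.1832 0.1976] dz/dx 0.059
t jaw 96 z [0.0904 0.0933 0.0975] x [0.5352 0.5895 0.5934] y [0.1536 0.1876 0.2547] dz/dx 0.013
t deck 1137 z [0.0573 0.0596 0.0624] x [0.5091 0.546  0.5909] y [-0.0025  0.2123  0.2594] dz/dx 0.006
t endbl 0
t console 1257 z [0.1035 0.1063 0.1087] x [0.5924 0.6311 0.6722] y [0.1532 0.2064 0.2597] dz/dx 0.004
s cover 3555 z [0.0217 0.0257 0.0491] x [0.4106 0.4294 0.4776] y [-0.0336  0.1072  0.2516] dz/dx -0.206
s driver 179 z [0.1032 0.1055 0.1091] x [0.5323 0.5563 0.5793] y [0.0527 0.0635 0.0743] dz/dx -0.02
s clamp 70 z [0.1024 0.1044 0.1073] x [0.5199 0.5292 0.5361] y [0.1701 0.1842 0.1971] dz/dx 0.086
s jaw 76 z [0.0906 0.0931 0.0968] x [0.5312 0.5752 0.5837] y [0.1703 0.1826 0.1974] dz/dx -0.023
s deck 1451 z [0.0574 0.0594 0.062 ] x [0.5087 0.5302 0.5542] y [-0.0382  0.1296  0.2585] dz/dx 0.016
s endbl 63 z [0.0725 0.0743 0.0775] x [0.5389 0.5495 0.5655] y [-0.0411 -0.0365  0.0208] dz/dx 0.027
s console 881 z [0.1034 0.1057 0.1084] x [0.592  0.6027 0.6133] y [-0.0383  0.0908  0.245 ] dz/dx 0.139
```

```bash
python3 - <<'E'
from h import *
import pickle
w=pickle.load(open('wrist5.pkl','rb'))
R=np.array([[np.cos(YAW),-np.sin(YAW)],[np.sin(YAW),np.cos(YAW)]])
c=np.array([P(w,u,v) for v in range(120,240,1) for u in range(140,400,1) if w['depth'][v,u]>0]);l=c[:,:2]@R
for y in np.arange(-.045,.13,.008):
    m=(abs(l[:,1]-y)<.004)&(l[:,0]>.535)&(l[:,0]<.575)
    print(round(y,3),m.sum(),np.percentile(c[m,2],[50,95,99.5]).round(3) if m.sum() else '')
l=np.array([.5551,.0628]);g=R@l;print(g);go([*g,.268])
E
```

```text
-0.045 140 [0.075 0.076 0.077]
-0.037 843 [0.075 0.077 0.078]
-0.029 671 [0.06  0.071 0.073]
-0.021 647 [0.06  0.071 0.072]
-0.013 657 [0.06  0.071 0.072]
-0.005 655 [0.06  0.071 0.072]
0.003 646 [0.06  0.071 0.072]
0.011 671 [0.06  0.071 0.072]
0.019 639 [0.06  0.071 0.072]
0.027 659 [0.06  0.071 0.072]
0.035 657 [0.06  0.071 0.072]
0.043 646 [0.06  0.071 0.072]
0.051 1487 [0.091 0.106 0.107]
0.059 916 [0.107 0.109 0.109]
0.067 887 [0.106 0.109 0.109]
0.075 353 [0.105 0.106 0.107]
0.083 437 [0.076 0.099 0.1  ]
0.091 397 [0.06  0.072 0.097]
0.099 472 [0.06  0.071 0.072]
0.107 659 [0.06  0.079 0.08 ]
0.115 652 [0.06  0.079 0.079]
0.123 506 [0.06  0.061 0.061]
[ 0.55809186 -0.0247655 ]
t 4.92 pos [ 0.5157 -0.0725  0.3749] F [0.8 0.4 0.2] w 0.47
 turn(tool) [ 0.0031 -0.0001  0.0058]  shift now axes [ 3.47 -5.4  10.67]  after-turn axes [ 3.44 -5.38 10.69]
```

```bash
python3 - <<'E'
from h import *
import pickle
w=pickle.load(open('wrist5.pkl','rb'))
R=np.array([[np.cos(YAW),-np.sin(YAW)],[np.sin(YAW),np.cos(YAW)]])
c=np.array([P(w,u,v) for v in range(120,240,1) for u in range(140,400,1) if w['depth'][v,u]>0]);l=c[:,:2]@R
for x in np.arange(.525,.60,.004):
    print(round(x,3),[ (lambda m: np.percentile(c[m,2],95).round(3) if m.sum()>3 else 0)((abs(l[:,1]-y)<.002)&(abs(l[:,0]-x)<.002)) for y in np.arange(.066,.112,.004)])
cv2.imwrite('pics/w5z.png',cv2.resize(w['pixels'][120:240,140:300],None,fx=5,fy=5))
E
```

```text
0.525 [0, 0, 0, 0, 0, np.float64(0.061), np.float64(0.061), np.float64(0.061), np.float64(0.061), np.float64(0.06), np.float64(0.061), np.float64(0.061)]
0.529 [np.float64(0.106), np.float64(0.105), 0, 0, 0, np.float64(0.061), np.float64(0.06), np.float64(0.061), np.float64(0.061), np.float64(0.061), np.float64(0.061), np.float64(0.061)]
0.533 [np.float64(0.107), np.float64(0.107), np.float64(0.106), 0, 0, np.float64(0.061), np.float64(0.061), np.float64(0.061), np.float64(0.061), np.float64(0.06), np.float64(0.061), np.float64(0.061)]
0.537 [np.float64(0.109), np.float64(0.109), np.float64(0.106), 0, 0, np.float64(0.061), np.float64(0.061), np.float64(0.061), np.float64(0.061), np.float64(0.061), np.float64(0.061), np.float64(0.061)]
0.541 [np.float64(0.109), np.float64(0.109), np.float64(0.106), 0, 0, np.float64(0.06), np.float64(0.061), np.float64(0.061), np.float64(0.06), np.float64(0.061), np.float64(0.061), np.float64(0.06)]
0.545 [np.float64(0.109), np.float64(0.109), np.float64(0.106), 0, np.float64(0.073), np.float64(0.072), np.float64(0.072), np.float64(0.072), np.float64(0
[... 2006 characters left out ...]
p.float64(0.061), np.float64(0.061), np.float64(0.06), np.float64(0.061), np.float64(0.06), np.float64(0.06), np.float64(0.06), np.float64(0.061), np.float64(0.076), np.float64(0.079), 0]
0.589 [np.float64(0.103), np.float64(0.103), np.float64(0.103), np.float64(0.103), np.float64(0.103), np.float64(0.102), np.float64(0.103), np.float64(0.104), np.float64(0.103), np.float64(0.104), np.float64(0.103), np.float64(0.103)]
0.593 [np.float64(0.105), np.float64(0.106), np.float64(0.106), np.float64(0.106), np.float64(0.105), np.float64(0.105), np.float64(0.105), np.float64(0.105), np.float64(0.106), np.float64(0.106), np.float64(0.105), np.float64(0.105)]
0.597 [0, 0, 0, 0, 0, 0, 0, 0, 0, 0, 0, 0]
```

View pics/w5z.png

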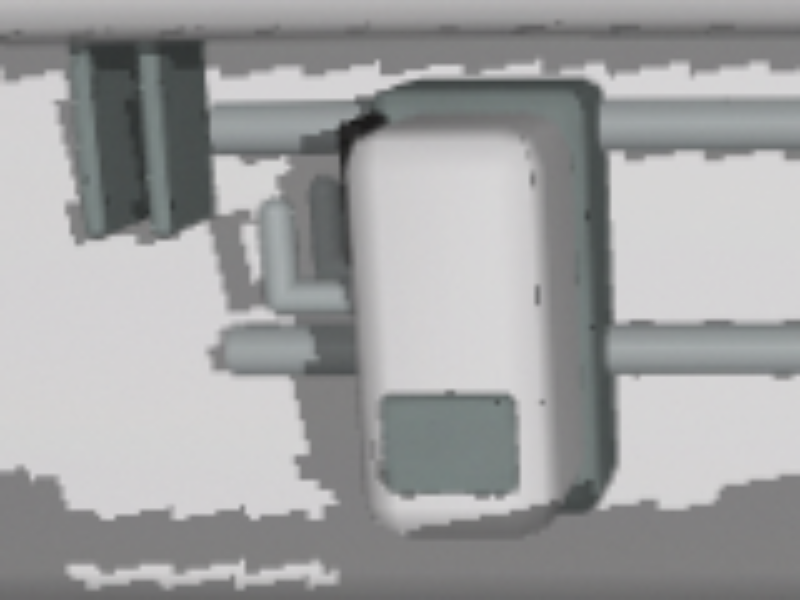

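```bash
cat >> h.py <<'E'
def goL(x,y,z):
    R=np.array([[np.cos(YAW),-np.sin(YAW)],[np.sin(YAW),np.cos(YAW)]]); go([*(R@np.array([x,y])),z])
E
python3 -c "
from h import *
goL(.542,.0628,.268)"
```

```text
t 4.92 pos [ 0.5157 -0.0725  0.3749] F [0.8 0.4 0.2] w 0.47
 turn(tool) [ 0.0031 -0.0001  0.0058]  shift now axes [ 2.16 -5.4  10.67]  after-turn axes [ 2.13 -5.38 10.69]
```

Emit:
play_rows --targets "0.7 -1.8 2 0 0 0.005 0.6; 0.7 -1.8 2 0 0 0 0.6; 0.6 -1.6 1 0 0 0 0.6; 0 0 0 0 0 0 0.6; 0 0 0 0 0 0 0.6" --newtons 15

```text
time: 5.55
position: [0.5422, -0.0171, 0.3217]
tool_rot: [3.131, -0.23, -0.006]
ft_force: [-0.0, -0.9, -0.3]
grip_width: 0.792
```

```bash
python3 -c "
from h import *
goL(.542,.0628,.268)
grab('wrist','w6.png')"
```

```text
t 5.55 pos [ 0.5422 -0.0171  0.3217] F [-0.  -0.9 -0.3] w 0.792
 turn(tool) [0.0025 0.0036 0.0101]  shift now axes [0.39 0.5  5.37]  after-turn axes [0.38 0.51 5.37]
```

View pics/w6.png

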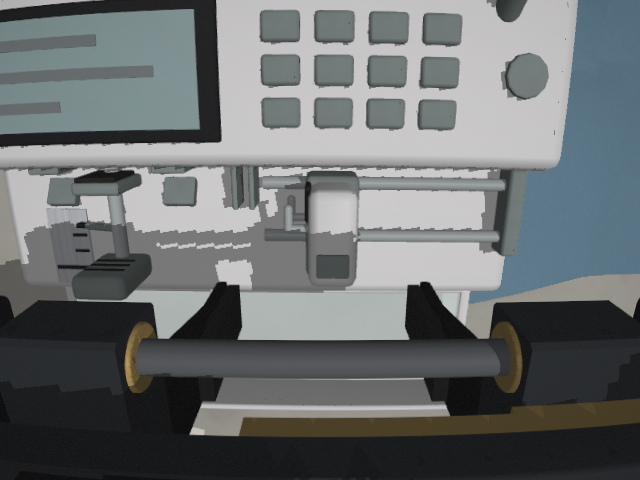

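The driver is at (332, 230), between the fingers at columns 228 and 420. Next I descend.

Emit:
play_rows --targets "0.3 0.4 2 0 0 0.01 0.6; 0 0 2 0 0 0 0.6; 0 0 1 0 0 0 0.6; 0 0 0 0 0 0 0.6"

```text
time: 6.1
position: [0.544, -0.0249, 0.2688]
tool_rot: [3.127, -0.254, -0.005]
ft_force: [-0.2, 0.2, 0.4]
grip_width: 0.798
```

```bash
python3 -c "
from h import *
goL(.542,.0628,.268)"
```

```text
t 6.1 pos [ 0.544  -0.0249  0.2688] F [-0.2  0.2  0.4] w 0.798
 turn(tool) [ 0.0041  0.0027 -0.0054]  shift now axes [ 0.08 -0.23  0.08]  after-turn axes [ 0.09 -0.23  0.08]
```

Emit:
play_rows --targets "0 -0.2 0 0 0 0 -0.2; 0 0 0 0 0 0 -1; 0 0 0 0 0 0 -1; 0 0 0 0 0 0 -1; 0 0 0 0 0 0 -1; 0 0 0 0 0 0 -1" --newtons 15

```text
time: 6.85
position: [0.5451, -0.0226, 0.2707]
tool_rot: [3.127, -0.254, 0.001]
ft_force: [-0.2, 0.8, -0.9]
grip_width: 0.275
```

```bash
python3 -c "
from h import *
goL(.542,.0628,.268)
grab('wrist','w7.png')"
```

```text
t 6.85 pos [ 0.5451 -0.0226  0.2707] F [-0.2  0.8 -0.9] w 0.275
 turn(tool) [ 0.0038 -0.0009 -0.0053]  shift now axes [0.   0.01 0.27]  after-turn axes [0.   0.01 0.27]
```

View pics/w7.png

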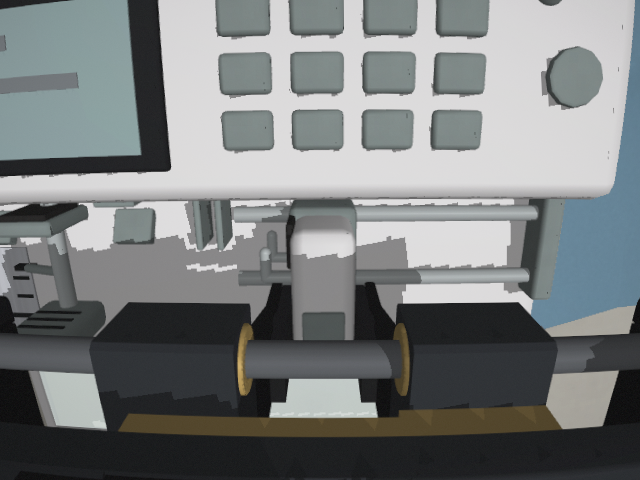

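The driver is held, at 24 mm opening. Next I slide it right, which is tool +y.

Emit:
play_rows --targets "0 1.2 0 0 0 0 -1; 0 1.2 0 0 0 0 -1; 0 1.2 0 0 0 0 -1; 0 1.2 0 0 0 0 -1; 0 1.2 0 0 0 0 -1"

```text
time: 7.52
position: [0.5353, -0.084, 0.2707]
tool_rot: [3.13, -0.252, 0.003]
ft_force: [2.4, 3.3, -2.0]
grip_width: 0.271
```

```bash
python3 -c "
from h import *
goL(.542,-.0122,.2705)"
```

```text
t 7.53 pos [ 0.5353 -0.084   0.2707] F [ 2.4  3.3 -2. ] w 0.271
 turn(tool) [ 0.0008 -0.0021 -0.0036]  shift now axes [0.02 1.3  0.02]  after-turn axes [0.02 1.3  0.02]
```

Emit:
play_rows --targets "0 0.7 0 0 0 0 -1; 0 0.5 0 0 0 0 -1; 0 0.4 0 0 0 0 -1; 0 0.4 0 0 0 0 -1"

```text
time: 8.02
position: [0.5334, -0.0959, 0.2706]
tool_rot: [-3.117, 0.243, -0.006]
ft_force: [1.9, 10.1, -1.8]
grip_width: 0.275
```

```bash
python3 -c "
from h import *
goL(.542,-.0122,.2705)"
```

```text
t 8.03 pos [ 0.5334 -0.0959  0.2706] F [ 1.9 10.1 -1.8] w 0.275
 turn(tool) [-0.0157 -0.0029  0.0017]  shift now axes [0.02 0.09 0.01]  after-turn axes [0.02 0.09 0.01]
```

Emit:
play_rows --targets "0 0.6 0 0 0 0 -1; 0 0.6 0 0 0 0 -1; 0 0.6 0 0 0 0 -1"

```text
time: 8.4
position: [0.5329, -0.0998, 0.2702]
tool_rot: [-3.096, 0.224, -0.01]
ft_force: [3.4, 12.6, -1.8]
grip_width: 0.275
```

```bash
python3 -c "
from h import *
goL(.542,-.0122,.2705)
grab('wrist','w8.png')"
```

```text
t 8.4 pos [ 0.5329 -0.0998  0.2702] F [ 3.4 12.6 -1.8] w 0.275
 turn(tool) [-0.0379 -0.0033  0.0126]  shift now axes [ 0.01 -0.31 -0.01]  after-turn axes [ 0.01 -0.31 -0.03]
```

View pics/w8.png

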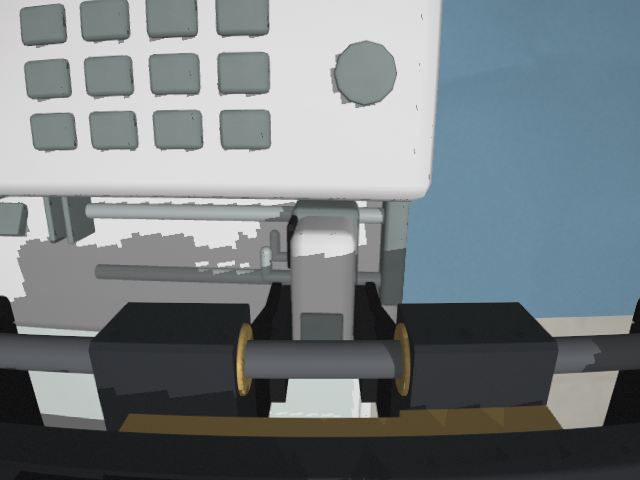

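The tool is tilting against a firm stop at about 13 N. I'll release, lift and check.

Emit:
play_rows --targets "0 -0.3 0 0 0 0 -0.2; 0 0 0 0 0 0 0; 0 0 0 -0.03 0 0.01 0.1; 0 0 0 0 0 0 0.1; 0 0 -3 0 0 0 0.2; 0 0 -4 0 0 0 0.5; -1 -4 -2 0 0 0 0.5; -1 -5 0 0 0 0 0.5; -0.5 -5 0 0 0 0 0.5; 0 0 0 0 0 0 0.5"

```text
time: 9.7
position: [0.5294, 0.043, 0.364]
tool_rot: [-3.131, 0.257, -0.004]
ft_force: [0.1, -0.8, -0.6]
grip_width: 0.75
```

```bash
python3 - <<'E'
from h import *
import pickle
goL(.528,.183,.27)
w=grab('wrist','w9.png');s=grab('scene','s9.png')
pickle.dump(w,open('w9.pkl','wb'))
R=np.array([[np.cos(YAW),-np.sin(YAW)],[np.sin(YAW),np.cos(YAW)]])
for nm,d,b in [('w',w,(0,640,60,330)),('s',s,(300,500,190,270))]:
    c=np.array([P(d,u,v) for v in range(b[2],b[3]) for u in range(b[0],b[1]) if d['depth'][v,u]>0]);l=c[:,:2]@R
    for f,m in [('driver',(abs(c[:,2]-.107)<.004)&(l[:,0]<.583)&(l[:,0]>.5)&(l[:,1]<.12)),
                ('clamp',(abs(c[:,2]-.106)<.004)&(l[:,0]<.56)&(l[:,0]>.49)&(l[:,1]>.12)),
                ('endbl',(abs(c[:,2]-.076)<.002)&(l[:,0]<.57)&(l[:,0]>.545)&(l[:,1]<.03)),
                ('cover',(l[:,0]<.50)&(l[:,0]>.42)&(c[:,2]>.012)&(c[:,2]<.04))]:
        q=l[m]
        if len(q)>9: print(nm,f,len(q),np.percentile(c[m,2],[5,50,95]).round(4),'x',np.percentile(q[:,0],[1,50,99]).round(4),'y',np.percentile(q[:,1],[1,50,99]).round(4),np.polyfit(q[:,0],c[m,2],1)[0].round(3))
cv2.imwrite('pics/s9z.png',cv2.resize(s['pixels'][190:300,310:500],None,fx=4,fy=4))
E
```

```text
t 9.7 pos [0.5294 0.043  0.364 ] F [ 0.1 -0.8 -0.6] w 0.75
 turn(tool) [-0.0004 -0.0024 -0.0066]  shift now axes [ 1.12 -5.78  9.4 ]  after-turn axes [ 1.18 -5.77  9.4 ]
w driver 2899 [0.1037 0.1059 0.1084] x [0.5314 0.5556 0.5779] y [-0.0184 -0.0063  0.0034] -0.028
w clamp 1058 [0.1027 0.1052 0.1065] x [0.5209 0.5279 0.5338] y [0.169  0.1827 0.197 ] -0.087
w endbl 520 [0.0742 0.0753 0.0767] x [0.5456 0.5588 0.5697] y [-0.0428 -0.0373  0.0162] -0.011
w cover 27473 [0.0239 0.0257 0.0277] x [0.4213 0.4659 0.4964] y [-0.0326  0.1163  0.3952] 0.031
s driver 189 [0.1035 0.1056 0.1085] x [0.5308 0.5562 0.5789] y [-0.0186 -0.0065  0.0038] -0.037
s clamp 72 [0.1025 0.1048 0.1072] x [0.5209 0.5287 0.5361] y [0.1702 0.1844 0.198 ] 0.031
s endbl 38 [0.0743 0.0755 0.0774] x [0.5451 0.5583 0.5681] y [-0.041  -0.0356  0.015 ] 0.032
s cover 2132 [0.0218 0.0249 0.0278] x [0.4206 0.4478 0.4787] y [-0.0334  0.1052  0.252 ] 0.036
```

View pics/s9z.png

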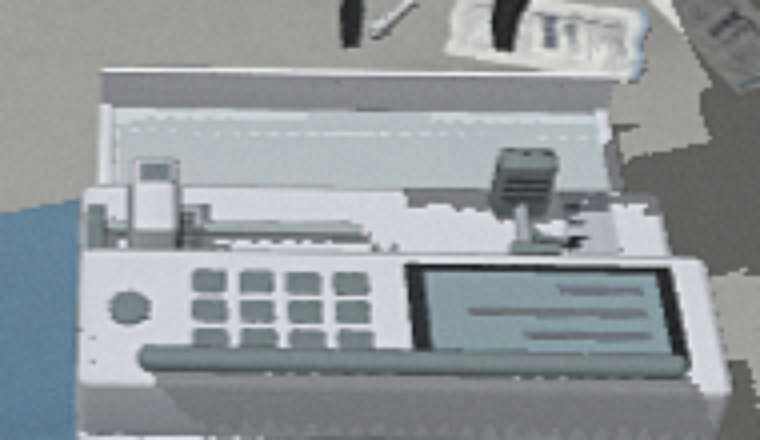

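View pics/w9.png

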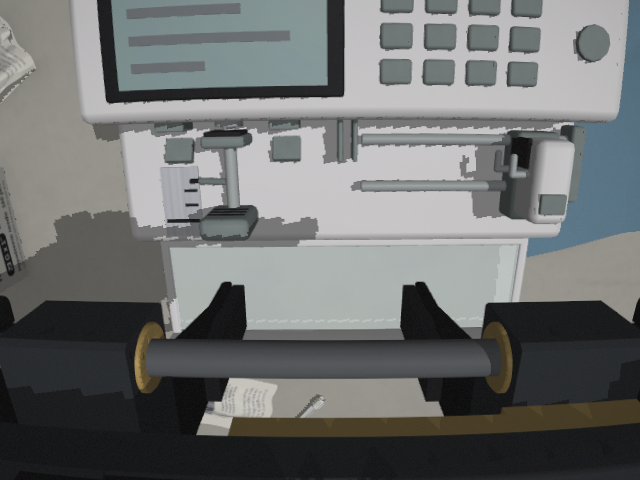

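The driver moved about 70 mm and then met something firm, against the 75 mm expected. Its initial position may not have been 0. I'll verify by pushing again from its left side with closed fingers.

```bash
python3 -c "
from h import *
goL(.541,.035,.272)"
```

```text
t 9.8 pos [0.5297 0.0383 0.3634] F [ 0.1 -1.  -0.2] w 0.747
 turn(tool) [ 0.0022 -0.0017 -0.0133]  shift now axes [2.47 8.51 9.16]  after-turn axes [2.38 8.56 9.14]
```

Emit:
play_rows --targets "0.6 3 0 0 0 -0.01 -1; 0.6 3 0 0 0 0 -1; 0.6 1.7 0 0 0 0 -1; 0.5 0.5 1 0 0 0 -1; 0 0 2 0 0 0 -1; 0 0 2 0 0 0 -1; 0 0 1 0 0 0 -1; 0 0 0 0 0 0 -1"

```text
time: 10.8
position: [0.5392, -0.055, 0.2987]
tool_rot: [3.127, -0.265, -0.003]
ft_force: [0.4, -0.5, 0.7]
grip_width: 0.015
```

```bash
python3 -c "
from h import *
goL(.541,.035,.272)
grab('wrist','w10.png')"
```

```text
t 10.8 pos [ 0.5392 -0.055   0.2987] F [ 0.4 -0.5  0.7] w 0.015
 turn(tool) [ 0.0031  0.0014 -0.012 ]  shift now axes [-0.02 -0.51  2.67]  after-turn axes [-0.01 -0.5   2.67]
```

View pics/w10.png

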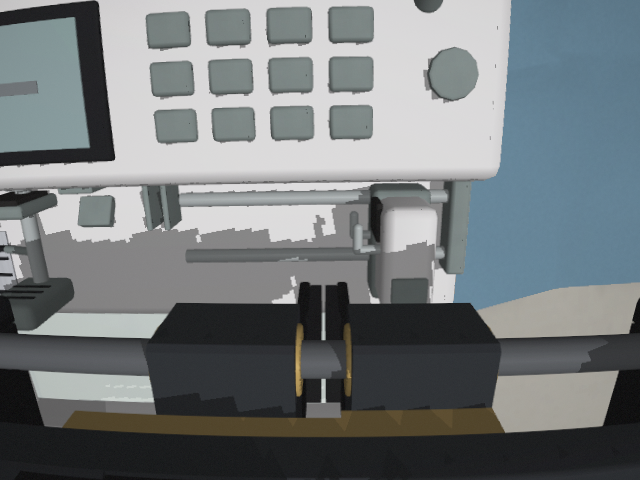

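The closed fingers are at (323, 290), left of the driver at (408, 240), and clear of it. I'll descend, then push right.

Emit:
play_rows --targets "0 0 1.7 0 0 -0.01 -1; 0 0 0.9 0 0 0 -1; 0 0.8 0 0 0 0 -1; 0 0.8 0 0 0 0 -1; 0 0.6 0 0 0 0 -1; 0 0.4 0 0 0 0 -1"

```text
time: 11.6
position: [0.5367, -0.0742, 0.2729]
tool_rot: [-3.121, 0.24, -0.005]
ft_force: [1.2, 7.4, -2.7]
grip_width: 0.004
```

```bash
python3 -c "
from h import *
goL(.541,.035,.272)"
```

```text
t 11.6 pos [ 0.5367 -0.0742  0.2729] F [ 1.2  7.4 -2.7] w 0.004
 turn(tool) [-0.0112 -0.0024  0.0035]  shift now axes [-0.06 -2.43  0.12]  after-turn axes [-0.07 -2.43  0.09]
```

Emit:
play_rows --targets "0 0.6 0 0 0 0 -1; 0 0.6 0 0 0 0 -1; 0 0.6 0 0 0 0 -1; 0 0.6 0 0 0 0 -1"

```text
time: 12.1
position: [0.5355, -0.0796, 0.2731]
tool_rot: [-3.091, 0.218, -0.011]
ft_force: [2.0, 12.0, -2.1]
grip_width: 0.01
```

```bash
python3 - <<'E'
from h import *
goL(.541,.035,.272)
s=grab('scene','s11.png')
R=np.array([[np.cos(YAW),-np.sin(YAW)],[np.sin(YAW),np.cos(YAW)]])
c=np.array([P(s,u,v) for v in range(190,270) for u in range(300,500) if s['depth'][v,u]>0]);l=c[:,:2]@R
m=(abs(c[:,2]-.107)<.004)&(l[:,0]<.583)&(l[:,0]>.555)&(l[:,1]<.12);print(m.sum(),np.percentile(l[m,1],[1,50,99]))
E
```

```text
t 12.1 pos [ 0.5355 -0.0796  0.2731] F [ 2.  12.  -2.1] w 0.01
 turn(tool) [-0.0436 -0.0039  0.0161]  shift now axes [ 0.01 -2.99  0.24]  after-turn axes [-0.04 -2.99  0.11]
98 [-0.01859415 -0.00656944  0.00367319]
```

The driver did not move under 12 N, and the scene depth reads the same, so it is at its stop. On to the clamp.

Emit:
play_rows --targets "0 -1.5 0 -0.04 0 0.015 -1; 0 -0.5 -2 0 0 0 -0.5; 0 -1 -4 0 0 0 0; -0.3 -3 -3 0 0 0 0.5; -0.3 -5 -1 0 0 0 0.5; -0.3 -5 0 0 0 0 0.5; -0.2 -2 0 0 0 0 0.5; 0 0 0 0 0 0 0.5" --newtons 50

```text
time: 13.15
position: [0.5536, 0.1001, 0.3815]
tool_rot: [-3.128, 0.256, -0.018]
ft_force: [-0.2, -1.0, -0.4]
grip_width: 0.705
```

```bash
python3 -c "
from h import *
goL(.528,.183,.257)"
```

```text
t 13.15 pos [0.5536 0.1001 0.3815] F [-0.2 -1.  -0.4] w 0.705
 turn(tool) [-0.0041 -0.0113 -0.0061]  shift now axes [-0.46  0.3  12.45]  after-turn axes [-0.32  0.24 12.45]
```

Emit:
play_rows --targets "-0.2 0.2 3 0 -0.011 -0.006 0.6; -0.1 0 3 0 0 0 0.6; 0 0 2 0 0 0 0.6; 0 0 0 0 0 0 0.6"

```text
time: 13.65
position: [0.5519, 0.0909, 0.3004]
tool_rot: [-3.131, 0.26, -0.005]
ft_force: [-0.0, -0.8, 1.0]
grip_width: 0.802
```

```bash
python3 - <<'E'
from h import *
import pickle
goL(.528,.183,.257)
w=grab('wrist','w12.png');pickle.dump(w,open('w12.pkl','wb'))
E
```

```text
t 13.65 pos [0.5519 0.0909 0.3004] F [-0.  -0.8  1. ] w 0.802
 turn(tool) [-0.0003 -0.003  -0.0084]  shift now axes [-0.31 -0.69  4.34]  after-turn axes [-0.29 -0.69  4.34]
```

View pics/w12.png

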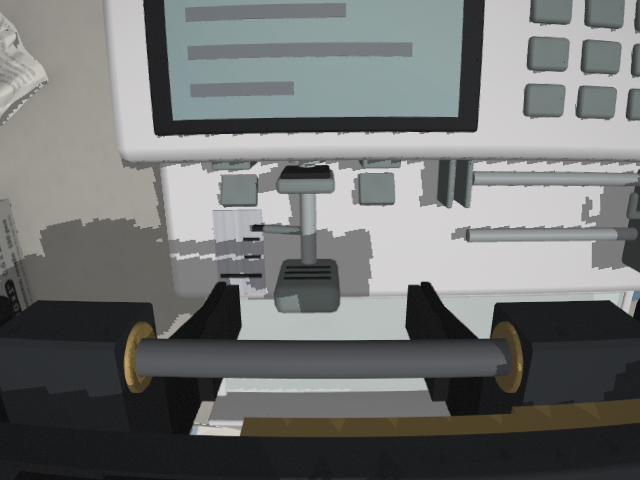

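The wrist view shows the pointer tip at (252, 228), the long line at row 275 over columns 221 to 262, and the grip at (307, 285) between the fingers. Next I measure the line and pointer.

```bash
python3 - <<'E'
from h import *
import pickle
R=np.array([[np.cos(YAW),-np.sin(YAW)],[np.sin(YAW),np.cos(YAW)]])
w=pickle.load(open('w12.pkl','rb'))
cv2.imwrite('pics/w12z.png',cv2.resize(w['pixels'][200:300,190:330],None,fx=5.5,fy=5.5,interpolation=cv2.INTER_NEAREST))
for u,v in [(224,275),(240,275),(259,275),(254,256),(252,228),(256,228),(265,228),(285,230)]:
    p=P(w,u,v);print(u,v,(p[:2]@R).round(4),p[2].round(4))
E
```

```text
224 275 [0.5223 0.2306] 0.0618
240 275 [0.5223 0.2217] 0.0619
259 275 [0.5218 0.2115] 0.0606
254 256 [0.5334 0.2134] 0.062
252 228 [0.5505 0.2127] 0.067
256 228 [0.5503 0.2107] 0.0662
265 228 [0.5503 0.206 ] 0.0666
285 230 [0.5503 0.1953] 0.0704
```

View pics/w12z.png

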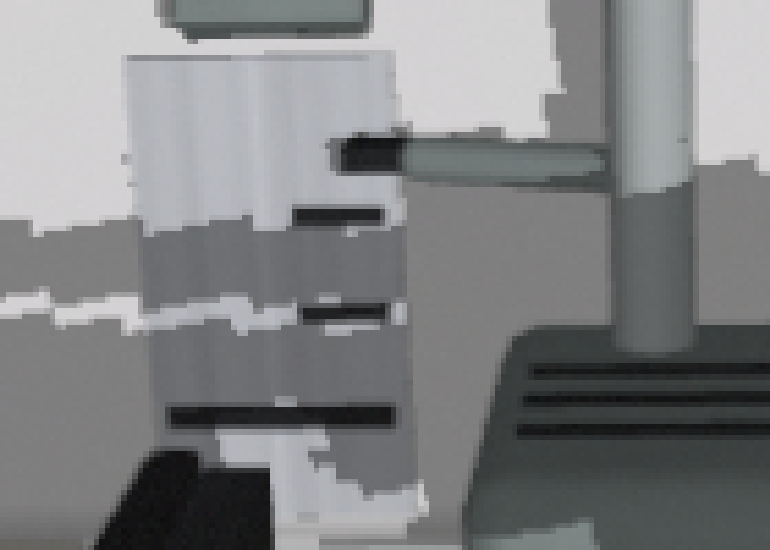

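Pointer to line is 28 mm, as stated. Next I descend to grasp.

Emit:
play_rows --targets "-0.3 -0.6 1.5 0 0 -0.008 0.6; 0 0 1.5 0 0 0 0.6; 0 0 1.2 0 0 0 0.6; 0 0 0 0 0 0 0.6"

```text
time: 14.2
position: [0.5514, 0.0969, 0.2586]
tool_rot: [-3.131, 0.248, -0.012]
ft_force: [-0.2, -0.4, 0.6]
grip_width: 0.804
```

```bash
python3 -c "
from h import *
goL(.528,.183,.257)"
```

```text
t 14.2 pos [0.5514 0.0969 0.2586] F [-0.2 -0.4  0.6] w 0.804
 turn(tool) [-0.0009 -0.0079 -0.0014]  shift now axes [-0.14 -0.11  0.16]  after-turn axes [-0.14 -0.11  0.16]
```

Emit:
play_rows --targets "-0.15 -0.1 0.1 0 -0.005 0 0; 0 0 0 0 0 0 -1; 0 0 0 0 0 0 -1; 0 0 0 0 0 0 -1; 0 0 0 0 0 0 -1; 0 0 0 0 0 0 -1; 0 0 0 0 0 0 -1" --newtons 50

```text
time: 15.08
position: [0.5506, 0.0985, 0.2587]
tool_rot: [-3.131, 0.248, -0.008]
ft_force: [-0.1, -0.1, -0.8]
grip_width: 0.34
```

```bash
python3 -c "
from h import *
goL(.500,.183,.257)"
```

```text
t 15.07 pos [0.5506 0.0985 0.2587] F [-0.1 -0.1 -0.8] w 0.34
 turn(tool) [-0.0015 -0.0049 -0.001 ]  shift now axes [-2.84  0.04  0.16]  after-turn axes [-2.84  0.04  0.17]
```

The grip is held, at 30 mm opening. Next I pull it out.

Emit:
play_rows --targets "-0.6 0 0 0 0 0 -1; -0.6 0 0 0 0 0 -1; -0.6 0 0 0 0 0 -1; -0.6 0 0 0 0 0 -1; 0 0 0 0 0 0 -1"

```text
time: 15.7
position: [0.531, 0.1008, 0.2587]
tool_rot: [-3.128, 0.249, -0.037]
ft_force: [6.5, 1.0, -6.1]
grip_width: 0.341
```

```bash
python3 - <<'E'
from h import *
goL(.500,.183,.257)
w=grab('wrist','w13.png')
E
```

```text
t 15.7 pos [0.531  0.1008 0.2587] F [ 6.5  1.  -6.1] w 0.341
 turn(tool) [-0.0058 -0.0232 -0.0016]  shift now axes [-0.87 -0.04  0.15]  after-turn axes [-0.87 -0.05  0.17]
```

View pics/w13.png

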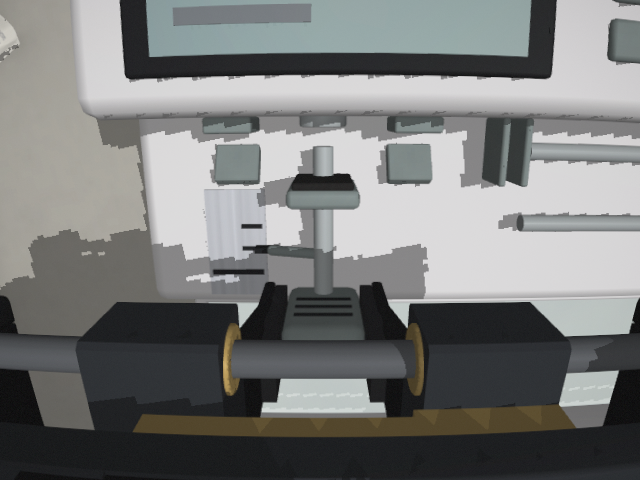

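The pointer at (258, 249) is past the second line. The long line is at row 271.

Emit:
play_rows --targets "-0.5 0 0 0 0 0 -1; -0.5 0 0 0 0 0 -1; -0.4 0 0 0 0 0 -1; 0 0 0 0 0 0 -1"

```text
time: 16.25
position: [0.5213, 0.1015, 0.2587]
tool_rot: [-3.124, 0.25, -0.063]
ft_force: [7.0, 0.7, -7.0]
grip_width: 0.338
```

```bash
python3 - <<'E'
from h import *
import pickle
goL(.500,.183,.257)
w=grab('wrist','w14.png');pickle.dump(w,open('w14.pkl','wb'))
cv2.imwrite('pics/w14z.png',cv2.resize(w['pixels'][180:300,190:350],None,fx=5,fy=5,interpolation=cv2.INTER_NEAREST))
E
```

```text
t 16.25 pos [0.5213 0.1015 0.2587] F [ 7.   0.7 -7. ] w 0.338
 turn(tool) [-0.0102 -0.0397 -0.0026]  shift now axes [ 0.09 -0.12  0.18]  after-turn axes [ 0.1  -0.12  0.17]
```

View pics/w14z.png

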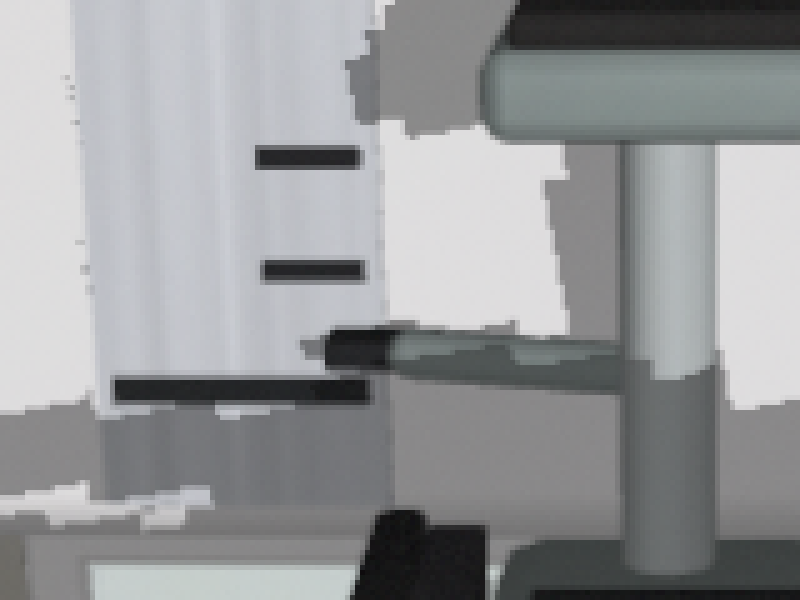

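```bash
cat >> h.py <<'E'
def dl(w,pu,pv,lu,lv,zp=None,zl=None):
    R=np.array([[np.cos(YAW),-np.sin(YAW)],[np.sin(YAW),np.cos(YAW)]])
    a=P(w,pu,pv,zp);b=P(w,lu,lv,zl)
    la=a[:2]@R;lb=b[:2]@R
    print('pointer',la.round(4),a[2].round(4),'line',lb.round(4),b[2].round(4),'pointer-line mm',((la-lb)[0]*1000).round(2))
E
python3 - <<'E'
from h import *
import pickle
w=pickle.load(open('w14.pkl','rb'))
for u in (258,261,264): dl(w,u,249.6,250,257.8); dl(w,u,249.6,250,257.8,.0665,.0615)
w=pickle.load(open('w12.pkl','rb'))
dl(w,257,228,242,275.3,.0665,.0615)
E
```

```text
pointer [0.5271 0.2115] 0.0659 line [0.522  0.2159] 0.0617 pointer-line mm 5.03
pointer [0.5272 0.2114] 0.0665 line [0.522  0.2159] 0.0615 pointer-line mm 5.27
pointer [0.527  0.2102] 0.0658 line [0.522  0.2159] 0.0617 pointer-line mm 5.03
pointer [0.5272 0.2101] 0.0665 line [0.522  0.2159] 0.0615 pointer-line mm 5.27
pointer [0.5274 0.2087] 0.0672 line [0.522  0.2159] 0.0617 pointer-line mm 5.43
pointer [0.5272 0.2088] 0.0665 line [0.522  0.2159] 0.0615 pointer-line mm 5.28
pointer [0.5503 0.2102] 0.0665 line [0.522  0.2207] 0.0615 pointer-line mm 28.34
```

The pointer is 5.1 mm short. I'll straighten the tool's tilt, which brings the tip outward.

Emit:
play_rows --targets "0 0 0 0 -0.025 0 -1; 0 0 0 0 -0.025 0 -1"

```text
time: 16.55
position: [0.5242, 0.1007, 0.2589]
tool_rot: [-3.119, 0.248, -0.002]
ft_force: [8.4, 0.9, -10.6]
grip_width: 0.337
```

```bash
python3 - <<'E'
from h import *
import pickle
goL(.500,.183,.257)
w=grab('wrist')
goL(.500,.183,.257)
w=grab('wrist','w15.png');pickle.dump(w,open('w15.pkl','wb'))
goL(.500,.183,.257)
cv2.imwrite('pics/w15z.png',cv2.resize(w['pixels'][180:300,190:350],None,fx=5,fy=5,interpolation=cv2.INTER_NEAREST))
E
```

```text
t 16.55 pos [0.5242 0.1007 0.2589] F [  8.4   0.9 -10.6] w 0.337
 turn(tool) [-0.0125 -0.0006 -0.0017]  shift now axes [-0.2  -0.16  0.19]  after-turn axes [-0.2  -0.16  0.19]
t 16.6 pos [0.5245 0.1006 0.2589] F [ 7.4  0.4 -8. ] w 0.338
 turn(tool) [-0.0128  0.     -0.002 ]  shift now axes [-0.23 -0.16  0.19]  after-turn axes [-0.23 -0.16  0.19]
t 16.65 pos [0.5244 0.1006 0.2589] F [ 7.3  0.1 -8. ] w 0.336
 turn(tool) [-0.0126 -0.0006 -0.0021]  shift now axes [-0.22 -0.16  0.19]  after-turn axes [-0.22 -0.17  0.19]
```

View pics/w15z.png

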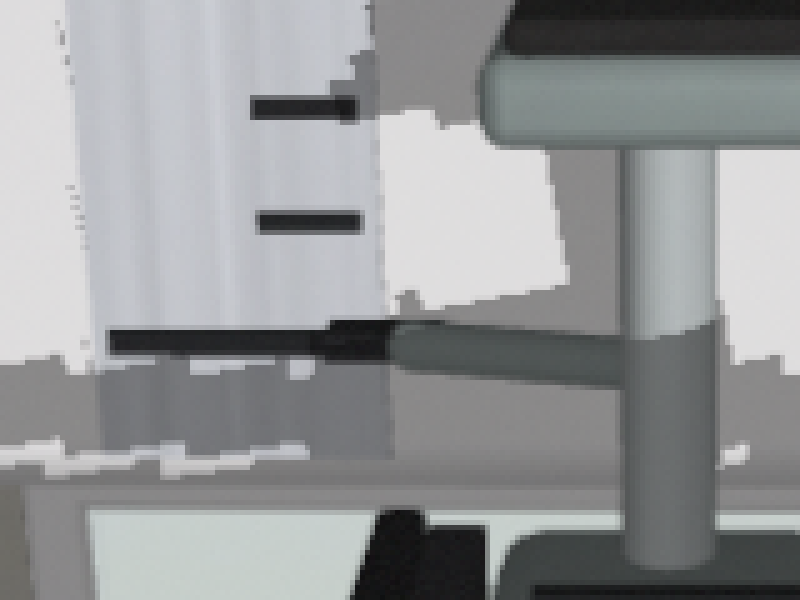

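```bash
python3 - <<'E'
from h import *
import pickle
w=pickle.load(open('w15.pkl','rb'))
g=cv2.cvtColor(w['pixels'],cv2.COLOR_BGR2GRAY).astype(int)
for u in (216,225,235,245,252,258,262,266): print(u,g[238:260,u])
for pv in (247.7,248.2): dl(w,262,pv,235,248.5,.0665,.0615)
dl(w,262,248,235,248.5)
E
```

```text
216 [197 197 197 196 197 197 197 176  31  37  37  37  72 148 179 119 120 119
 119 119 119 120]
225 [198 197 198 198 198 198 197 176  32  36  37  36  51  90 120 120 120 120
 120 118 119 119]
235 [201 200 200 200 200 199 200 178  33  38  38  38  51 125 197 181 120 119
 119 118 117 117]
245 [193 192 193 193 192 193 192 173  31  37  38  37  49  87 118 116 117 117
 117 116 117 116]
252 [192 192 192 192 192 192 191 172  27  26  26  24  34 104 177 176 166 116
 116 116 115 116]
258 [195 194 195 195 196 177  23  25  27  35  35  24  29  35  72 117 119 118
 118 119 119 117]
262 [195 194 193 194 193 176  24  23  25  33  28  25  25  31  72 117 119 117
 117 117 117 117]
266 [192 194 192 184 183 167  22  21  22  27  29  28  25  33  69 110 110 112
 114 113 113 114]
pointer [0.5239 0.2096] 0.0665 line [0.5218 0.2223] 0.0615 pointer-line mm 2.1
pointer [0.5237 0.2096] 0.0665 line [0.5218 0.2223] 0.0615 pointer-line mm 1.88
pointer [0.5235 0.2097] 0.0656 line [0.522  0.2222] 0.062 pointer-line mm 1.5
```

The pointer is about 1.5–1.9 mm short after parallax. I'll make a small further pull.

Emit:
play_rows --targets "-0.3 0 0 0 -0.008 0 -1"

```text
time: 16.77
position: [0.5232, 0.1006, 0.2589]
tool_rot: [-3.118, 0.248, -0.0]
ft_force: [9.2, -0.2, -10.6]
grip_width: 0.34
```

```bash
python3 - <<'E'
from h import *
import pickle
w=grab('wrist');w=grab('wrist')
w=grab('wrist','w16.png');pickle.dump(w,open('w16.pkl','wb'))
goL(.500,.183,.257)
C=-np.array(w['R']).T@w['t'];R=np.array([[np.cos(YAW),-np.sin(YAW)],[np.sin(YAW),np.cos(YAW)]])
print('cam local',C[:2]@R,C[2])
g=cv2.cvtColor(w['pixels'],cv2.COLOR_BGR2GRAY).astype(int)
for u in (216,235,245,252,258,262,266): print(u,g[230:262,u])
cv2.imwrite('pics/w16z.png',cv2.resize(w['pixels'][180:300,190:350],None,fx=5,fy=5,interpolation=cv2.INTER_NEAREST))
E
```

```text
t 16.93 pos [0.523  0.1006 0.2589] F [ 9.   1.5 -9.8] w 0.339
 turn(tool) [-0.0139  0.0009 -0.0017]  shift now axes [-0.08 -0.18  0.19]  after-turn axes [-0.08 -0.18  0.19]
cam local [0.58045537 0.18116284] 0.2384169339719609
216 [195 194 194 193 195 196 195 195 195 195 194 181 102  37  36  36  37 113
 196 195 195 196 195 176 119 119 119 118 119 118 118 118]
235 [200 201 201 199 201 200 199 200 199 199 198 185 103  37  37  37  37 109
 195 195 195 195 196 195 177 118 118 117 116 118 117 117]
245 [192 192 193 193 193 192 192 190 192 191 191 178 101  37  37  37  37 105
 191 191 190 190 176 117 116 116 116 115 116 117 115 114]
252 [192 192 191 191 190 190 191 191 191 190 191 178 100  37  36  37  37  66
 132 175 176 163 114 116 115 115 115 113 115 114 114 115]
258 [193 193 193 193 192 193 192 194 193 194 192 182 102  33  26  25  28  37
  35  25  24  32  72 116 117 117 118 118 117 118 117 117]
262 [194 194 193 194 193 193 193 192 192 192 191 182 117  46  25  25  27  38
  34  25  29  32  73 116 117 116 116 117 116 116 116 116]
266 [182 184 192 192 190 180 182 192 192 188 158 112 109  89  24  23  28  34
  23  25  26  35  68 110 112 113 112 113 113 116 115 116]
```

View pics/w16z.png

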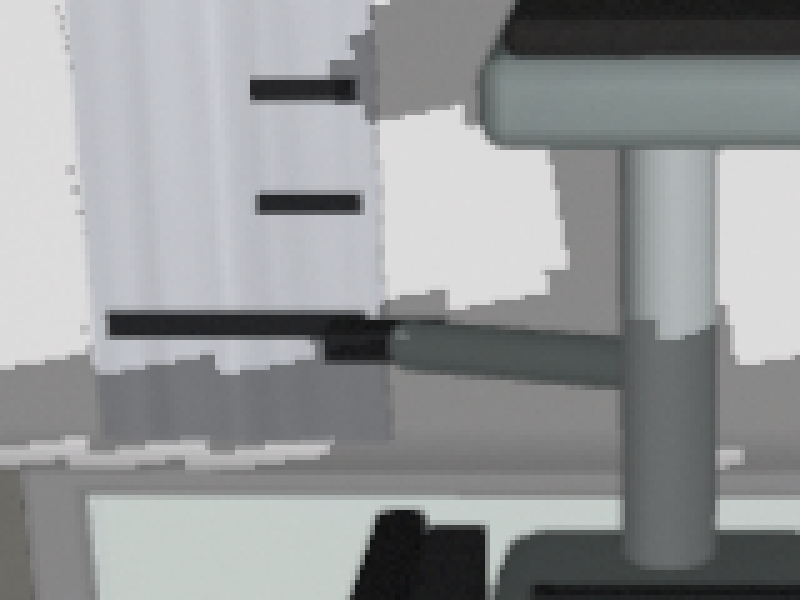

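```bash
python3 - <<'E'
from h import *
import pickle
R=np.array([[np.cos(YAW),-np.sin(YAW)],[np.sin(YAW),np.cos(YAW)]])
for f,us,vs in [('w16',(257,261,265),range(240,256)),('w12',(254,258,261),range(221,236))]:
    w=pickle.load(open(f+'.pkl','rb'));g=cv2.cvtColor(w['pixels'],cv2.COLOR_BGR2GRAY)
    for v in vs: print(f,v,[(int(g[v,u]),(P(w,u,v)[:2]@R)[0].round(4),P(w,u,v)[2].round(4)) for u in us])
w=pickle.load(open('w16.pkl','rb'))
print([(P(w,u,244.7,.0612)[:2]@R).round(4) for u in (216,235,250)])
w=pickle.load(open('w12.pkl','rb'))
print([(P(w,u,275.2,.0612)[:2]@R).round(4) for u in (225,235,255)])
E
```

```text
w16 240 [(193, np.float64(0.5239), np.float64(0.0608)), (192, np.float64(0.5239), np.float64(0.0608)), (187, np.float64(0.5238), np.float64(0.0606))]
w16 241 [(181, np.float64(0.5235), np.float64(0.0611)), (178, np.float64(0.5235), np.float64(0.061)), (170, np.float64(0.5234), np.float64(0.0606))]
w16 242 [(103, np.float64(0.5229), np.float64(0.0608)), (103, np.float64(0.5226), np.float64(0.0598)), (163, np.float64(0.5229), np.float64(0.0606))]
w16 243 [(30, np.float64(0.5232), np.float64(0.0628)), (31, np.float64(0.5228), np.float64(0.0617)), (121, np.float64(0.5223), np.float64(0.0602))]
w16 244 [(23, np.float64(0.5223), np.float64(0.0615)), (23, np.float64(0.5226), np.float64(0.0624)), (23, np.float64(0.5225), np.float64(0.0622))]
w16 245 [(24, np.float64(0.5226), np.float64(0.0638)), (26, np.float64(0.5227), np.float64(0.0642)), (21, np.float64(0.5225), np.float64(0.0635))]
w16 246 [(28, np.float64(0.5228), np.float64(0.0657)), (25, np.float64(0.5226), np.float64(0.0652)), (29, np.float64(0.5225), np.float64(0.065))]
w16 247 [(37, np.float64(0.5805), np.float64(0.2384)), (35, np.
[... 2940 characters left out ...]
.06)), (182, np.float64(0.5465), np.float64(0.0608)), (174, np.float64(0.5464), np.float64(0.0606))]
w12 233 [(183, np.float64(0.5459), np.float64(0.0606)), (182, np.float64(0.546), np.float64(0.061)), (175, np.float64(0.5456), np.float64(0.0597))]
w12 234 [(183, np.float64(0.5455), np.float64(0.0612)), (181, np.float64(0.5451), np.float64(0.0598)), (173, np.float64(0.5456), np.float64(0.0615))]
w12 235 [(184, np.float64(0.5449), np.float64(0.0611)), (181, np.float64(0.5451), np.float64(0.0615)), (175, np.float64(0.5451), np.float64(0.0615))]
[array([0.5218, 0.2308]), array([0.5218, 0.2223]), array([0.5218, 0.2157])]
[array([0.522 , 0.2302]), array([0.522 , 0.2247]), array([0.5219, 0.2136])]
```

The pointer centre is at x 0.5214 and the line at 0.5218, so it is level to 0.4 mm. Next I check that it holds and recheck everything.

```bash
python3 - <<'E'
from h import *
import pickle
for i in range(12): w=grab('wrist')
goL(.500,.183,.257)
g=cv2.cvtColor(w['pixels'],cv2.COLOR_BGR2GRAY).astype(int)
for u in (235,258,262): print(u,g[240:256,u])
s=grab('scene','s17.png');t=grab('top','t17.png')
R=np.array([[np.cos(YAW),-np.sin(YAW)],[np.sin(YAW),np.cos(YAW)]])
c=np.array([P(s,u,v) for v in range(190,270) for u in range(300,500) if s['depth'][v,u]>0]);l=c[:,:2]@R
m=(abs(c[:,2]-.107)<.004)&(l[:,0]<.583)&(l[:,0]>.53)&(l[:,1]<.12);print('driver y',m.sum(),np.percentile(l[m,1],[1,50,99]))
m=(l[:,0]<.50)&(l[:,0]>.42)&(c[:,2]>.012)&(c[:,2]<.04)&(l[:,1]<.13);print('cover slope',np.polyfit(l[m,0],c[m,2],1)[0])
cv2.imwrite('pics/c17.png',np.hstack([s['pixels'][120:360,160:520],t['pixels'][140:380,140:500]]))
E
```

```text
t 17.52 pos [0.523  0.1006 0.2589] F [ 8.7 -0.1 -9.2] w 0.338
 turn(tool) [-0.0138  0.0009 -0.0017]  shift now axes [-0.08 -0.18  0.19]  after-turn axes [-0.08 -0.18  0.19]
235 [198 185 103  35  38  36  36 109 194 195 196 195 195 195 177 117]
258 [193 181 102  32  23  19  28  36  33  25  25  32  73 117 116 116]
262 [192 181 117  44  21  25  30  37  35  28  24  33  73 116 116 115]
driver y 186 [-0.01856803 -0.00842343  0.00372662]
cover slope 0.030214653604345547
```

View pics/c17.png

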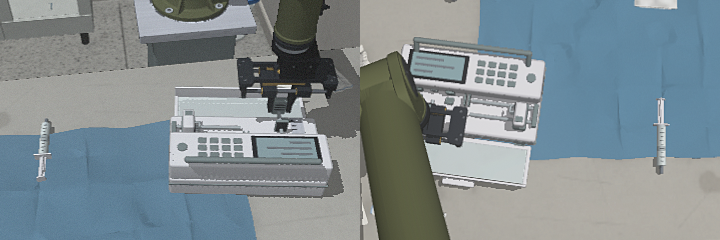

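The picture is steady: cover down, driver at its right stop, clamp held at the line, syringe untouched. I'm handing in.

```bash
python3 -c "
from h import *
print(ctrl.close_job())"
```

```text
the job is handed in; nothing more can be done
None
```

The pump is ready for the syringe, and I handed the job in at about 17.6 s with the gripper still holding the clamp at the long line.

- **Cover:** I hooked the rib from behind and folded the cover out. It measured a slope of about 0.03, which matches the 1.6 rad stop.
- **Driver:** I gripped it and slid it right until it stopped. I then pushed again from the left with 12 N and it did not move.
    - **Disagreement:** it travelled only about 70–71 mm, not the full 75 mm. I took this to mean it did not start fully in.
- **Clamp:** I gripped it with the grip force set to 50 N and pulled it out. The pointer's centre measured about 0.4 mm beyond the centre of the line. It held still for about 0.6 s of checks with a steady pull of about 9 N.
- **Syringe:** it was left where it lay.

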